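# Air the plant culture box: battery on its shoe, sprung lid held at the marker

### The job

Air the plant culture box: slide the charged battery pack (green cap) along the shoe on top of the fan unit, fully home until the spring detent clicks into its side, and let go of it. Then lift the box's sprung lid by its bar until the lid is parallel to the orange marker beside it, and finish holding it still at that angle with the gripper, because the lid falls shut if let go. Leave the marker's setting, the flat pack (red cap) and everything else on the table where they are.

Things in the scene. Friction and masses are not known exactly. Their poses are not given: they have to be found in the camera images.
- charged_pack: charged battery pack, grey with a GREEN cap (top 12 mm). Foot plate 60 (x) x 40 (y) x 8 mm thick, its front (+x) end tapered over 13 mm to 26 wide, a notch 16 long and 4 deep in the middle of each long side. Above it the body, 50 x 28 mm, up to 68 mm. Origin: centre of the underside; +x is the end that enters the shoe first. About 220 g
- flat_pack: flat battery pack, same shape and size but with a RED cap; leave it. Origin: centre of the underside
- pack_grip (a point): point in the middle of the charged pack's body, 46 mm above its underside: grip here across the 28 mm (pack's y). Fingertips must stay 18 mm or more above the underside to clear the shoe. Axes as the pack's
- shoe_home (a point): where the origin of a fully home pack lies, on the deck of the battery shoe (90 mm above the table, on top of the grey fan unit left of the culture box). x is the direction in which the pack slides in (away from the robot), y left, z up; a home pack has the same axes. End stop face at x = +31 mm. A push of about 3 to 10 N takes the pack past the detent, which then drops into its notch
- shoe_mouth (a point): entry of the shoe's channel, on the deck 50 mm in front (-x) of shoe_home. From here to the end stop run two aluminium walls 42 mm apart, 15 mm high, with inward lips over the foot plate (underside 11 mm above the deck, 32 mm apart), so the pack cannot be put in from above. Guides in front of it flare outward over 25 mm
- shoe_deck (a point): point on the same deck, 100 mm in front (-x) of shoe_home: open flat deck 100 mm wide, nothing above, where the pack can be lowered before sliding; the deck ends 40 mm further to -x. A pack centred here has its tapered front end just between the flared guides
- detent (a joint): brass ball in the left channel wall, spring loaded: metres pressed in; 0 when standing out (also when home in the pack's notch), about 0.002 to 0.004 while the side of the foot plate passes
- lid (a joint): angle of the sprung lid in rad: 0 shut, grows as its front edge (towards the robot) is lifted; opens to 1.5. Spring and weight close it: about 4 N up at the bar when just opening, about 6 to 11 N at the marker; it falls shut when let go
- lid_hinge (a point): middle of the lid's hinge line, at the box's far edge, 114 mm above the table. The hinge line runs along this point's y axis; x points away from the robot, z up. The box is 200 deep (x) x 240 wide (y) x 110 mm high, its centre 100 mm to -x of this point, white with a clear 8 mm lid
- lid_bar (a point): centre of the black round bar on the lid near its front edge: 12 mm diameter, 108 mm clear length along y between two posts. Axes turn with the lid: x along the lid towards the hinge, y along the bar. From the hinge it lies at x = -185, z = +40 mm in these axes; 36 mm free above the lid. Pinched from above, fingers closing along x, it turns between the pads as the lid swings
- marker_tip (a point): outer end of the orange marker arm, 185 mm from the hinge line, on the box's right side (140 mm to -y of the box's middle): it pivots on the lid's hinge line and shows the wanted lid angle. Its x axis points along the arm towards the hinge, parallel to the lid's x axis when the lid is at the wanted angle. Stiff friction holds it
- marker (a joint): angle of the marker in rad, in the same sense as the lid's: the wanted lid angle (between 0.45 and 0.8)
- tube_rack: free-standing green wire rack of foil-capped culture tubes, 150 x 120 x 158 mm; origin under its centre; leave it
- culture_jar: glass jar with aluminium lid, 68 mm diameter, 100 mm tall; origin under its centre; leave it
- agar_jar: amber glass jar with white lid, 68 mm diameter, 100 mm tall; origin under its centre; leave it
- dish_stack: stack of three culture dishes, 90 mm diameter, 45 mm tall; origin under its centre; leave it
- alcohol_bottle: white bottle with blue cap, 66 mm diameter, 170 mm tall; origin under its centre; leave it
- beaker: clear open beaker, 70 mm diameter, 85 mm tall; origin under its centre; leave it
Mind the look-alikes: they are no part of the job. What is shaped like the charged_pack but yellow is not meant.

How it is judged (in metres and radians):
On the way, in this order (a step that is already met when the one before it is completed fails the run):
1. the charged pack is fully home in the shoe with the detent out in its notch, let go, and the lid still shut (x of charged_pack in the frame of shoe_home between -0.004 and 0.004 m and y of charged_pack in the frame of shoe_home between -0.003 and 0.003 m and z of charged_pack in the frame of shoe_home between -0.003 and 0.003 m and angle between charged_pack's own z axis and vertical below 0.06 rad and angle between the x axis of charged_pack and the x axis of shoe_home, either way round below 0.08 rad and value of joint detent below 0.0015 m and value of joint lid below 0.1 rad and contact force between the fingers and charged_pack below 0.1 N), for 0.2 s.
2. the lid is held at the marker's angle (angle between the x axis of lid_bar and the x axis of marker_tip, either way round below 0.085 rad and velocity of joint lid between -0.08 and 0.08 rad/s and contact force between the fingers and lid above 1 N), for 0.3 s.
At the end, for the whole second after the job is handed in: The charged pack is home in the shoe (within 4 mm along it, level, detent out in its notch) and the gripper holds the lid still, within 0.085 rad (5 degrees) of the orange marker's angle (all of step 2 and x of charged_pack in the frame of shoe_home between -0.004 and 0.004 m and y of charged_pack in the frame of shoe_home between -0.003 and 0.003 m and z of charged_pack in the frame of shoe_home between -0.003 and 0.003 m and angle between charged_pack's own z axis and vertical below 0.06 rad and angle between the x axis of charged_pack and the x axis of shoe_home, either way round below 0.08 rad and value of joint detent below 0.0015 m and contact force between charged_pack and lid below 0.2 N); the arm keeps its last pose, push and grip.
It fails at once if the flat pack is moved or tipped over (distance of flat_pack from where it was at the start of the episode above 0.03 m or angle between flat_pack's own z axis and vertical above 0.3 rad).
It fails at once if a jar, bottle, beaker, dish stack or tube rack is pushed away or tipped over (distance of any of tube_rack, culture_jar, agar_jar, dish_stack, alcohol_bottle, beaker from where it was at the start of the episode above 0.03 m or angle between any of tube_rack, culture_jar, agar_jar, dish_stack, alcohol_bottle, beaker's own z axis and vertical above 0.3 rad).
It fails at once if the orange marker is moved from its setting (distance of marker_tip from where it was at the start of the episode above 0.012 m).
It also fails if it takes over 54 s, if anything falls off the work surface, if the arm or the gripper's body presses on something with over 40 N, if the wrist force passes 120 N, or if a joint passes its speed limit or range.

### The arm

A 6-joint arm with a two-finger parallel gripper is mounted at the origin on the work surface. World frame = base frame: x ahead of the robot, y to its left, z up, the work surface at z = 0. Lengths are in mm, angles in rad, forces in N, time in s.
With the tool pointing down it reaches from about 375 to 900 mm from the base axis. Payload 3.1 kg.
Tool frame: the origin (TCP) lies at the very end of the fingers, on their centre line; the grasp point (between the pads) lies 19 mm behind it; x points along the fingers, z is the direction in which the jaws open and shut, and the axes are right-handed (so a half turn about x gives the same grasp; the last joint's range is limited). The gripper opens to 87 mm and grips with 3 to 60 N. Pads are 19 mm wide; open, the fingers measure 117 mm over their backs; the gripper's body (75 mm by 190 mm) begins 51 mm behind the grasp point.
Start: joints at [-1.383, 0.527, 1.433, -0, 1.181, -0.178], TCP at [224.165, -583.392, 222.548] pointing down, gripper open.
Joint ranges: [-3.08, 3.08], [-0.75, 2.2], [0.22, 2.44], [-1.43, 4.57], [0, 2.65], [-2.85, 2.85]. Speed limits (rad/s): [2.79, 2.79, 3.14, 3.14, 3.14, 3.14].

### API

Orientations are given as a unit quaternion [w, x, y, z].
In Python, from cell import state, viewer, env gives the robot as it stands.
- The arm moves only by the tool carry_out, never from a script. Its argument "plan" is one flat list of numbers, 5 for each row, row after row: the finger opening in mm, from 0 to 87, then the shift along the tool's x, y, z in mm, then the turn about the tool's x in rad. In form: [fingers, tx, ty, tz, spin, fingers, tx, ty, tz, spin, ...]. A call has 1 to 10 rows; each row shifts and turns the commanded pose from where the row before left it, along the tool's axes as they then stand; what a row does not reach is not made up. A row lasts 1/12 s, in which the tool goes at most 41.7 mm and 7.16 degrees, less where a joint would pass 70% of its speed; a pose out of reach is approached as far as the arm can. A call with a gripper value outside its range is refused whole. The fingers move at their own pace and stop on an object; "force" is the grip in N (left out, the last holds). Time passes only in rows, so rows that do not move let the fingers close. It gives the time, the measured TCP pose, the force and the opening at its end, in the units of the state.
- state(): the state, without advancing time (a new reading comes with each control period).
- viewer.camera(name): name is "side" or "top" or "wrist"; returns a dict with "img" (400x640x3 uint8, blue, green, red), "depth" (400x640 float32, mm along the optical axis (not along the pixel's ray), 0 where there is no reading), "fx", "fy", "cx", "cy" (pixels), "k1" (the pictures are not rectified: a ray, as slopes to the right and down, at radius r is drawn at 1 + k1 r^2 times it, then the intrinsics apply), "camera_from_world" (4x4, takes a point from world to camera coordinates); the wrist camera has in their place "tool_from_camera" (4x4, takes a point from camera to tool coordinates, whose origin is the TCP and whose axes are the tool frame's). Camera axes: x right, y up, looking along -z (the intrinsics and any distortion apply to the point x, -y, -z); pixel columns grow to the right and rows downward; lengths in mm; the calibration is good to about 2 mm. A picture is of the moment at which its call begins: read the wrist's pose just before it.
- env.hand_in(): hands the job in, once; it reports no verdict.
Trained networks look in a picture, given as the dict that the camera call returned (one of the last four; its "shot" number tells which), for a name from the list of things; names that differ only in an ending like _2 or _b are one class to them, and where a whole thing is asked for, a point or a joint stands for the part that bears it (a point fixed in the world has none). Each returns a list of dicts, best first, with "confidence" (0 to 1); they miss things now and then, are a little off and sometimes report something else, mostly with a low value. They report only what shows in the picture. A call takes as long as a camera call. They do not tell look-alikes from the thing itself.
- viewer.find_in(thing, picture): "at" ([x, y, z] in mm, in world coordinates, good to about 4 mm: the middle of the surface that is visible of it).
- viewer.masks_of(thing, picture): "pixels" (400x640 bool, what is visible of it).
The state is a dict: "time": time; "qpos": joint angles; "joint_velocities": joint speeds; "joint_torque": joint torques, N m; "tool_pos": TCP position; "tool_rot": TCP orientation; "contact_force": force on the tool from outside, world axes, zero at the start; "wrist_torque": the same for the moment, N m; "width": finger opening in mm.
Only numpy, scipy, OpenCV 4.12 (cv2) and the standard library are available. Lean on these libraries where they do the work, as an engineer would, in place of code of your own. Each camera call takes 0.05 s, during which the arm holds its last target.

## Working session

There is one attempt and no reset: what is moved stays moved. The work goes in short steps, Python scripts to look and compute and a tool call to move; the robot and the scene stay as the last step left them, time stands still between calls to the robot, and variables do not carry over. Pictures are saved under pics/ and viewed, and the job is handed in when it is done.

Besides the shell and the picture viewer there is one more tool, called after "Request:" as name(argument=value, ...), one argument or row to a line, values as JSON. carry_out: Moves the arm, as the interface text tells. Its arguments: {"type":"object","properties":{"plan":{"type":"array","items":{"type":"number"}},"force":{"type":"number"}},"required":["plan"]}

```bash
ls; mkdir -p pics
cat > h.py <<'E'
import numpy as np, cv2
from cell import state, viewer, env
from scipy.spatial.transform import Rotation as R
def rot(q): return R.from_quat([q[1],q[2],q[3],q[0]]).as_matrix()
def world_map(c, s=None):
    """HxWx3 world points"""
    H,W=c['depth'].shape
    u,v=np.meshgrid(np.arange(W),np.arange(H))
    K=np.array([[c['fx'],0,c['cx']],[0,c['fy'],c['cy']],[0,0,1.]])
    p=np.stack([u,v],-1).reshape(-1,1,2).astype(np.float64)
    n=cv2.undistortPoints(p,K,np.array([c['k1'],0,0,0.]),None,None).reshape(H,W,2)
    d=c['depth'].astype(float)
    P=np.stack([n[...,0]*d,-n[...,1]*d,-d],-1)
    if 'camera_from_world' in c: T=np.linalg.inv(np.array(c['camera_from_world']))
    else:
        T=np.eye(4);T[:3,:3]=rot(s['tool_rot']);T[:3,3]=s['tool_pos'];T=T@np.array(c['tool_from_camera'])
    w=P@T[:3,:3].T+T[:3,3]
    w[d==0]=np.nan
    return w
E
python3 - <<'E'
from h import *
print(state())
for n in ['side','top','wrist']:
    s=state();c=viewer.camera(n);cv2.imwrite(f'pics/{n}0.png',c['img']);print(n,c['fx'],c['k1'],c['shot'])
    np.savez(f'{n}0.npz',w=world_map(c,s),img=c['img'])
    for t in ['charged_pack','flat_pack','shoe_home','shoe_mouth','lid_bar','marker_tip','lid_hinge']:
        try: print(t,[(np.round(o['at']),round(o['confidence'],2)) for o in viewer.find_in(t,c)])
        except Exception as e: print(t,e)
print(state()['time'])
E
```

```text
pics
{'time': 0.0, 'qpos': array([-1.38247646e+00,  5.28458107e-01,  1.43390620e+00, -1.15047703e-05,
        1.18139758e+00, -1.78516697e-01]), 'joint_velocities': array([-0.00043702, -0.00132827,  0.00105783,  0.00089198, -0.00068262,
        0.00035895]), 'joint_torque': array([ 1.14315571e-03, -4.40041852e+01, -1.76590669e+01,  6.34805532e-02,
        5.80442918e-02, -1.44177684e-04]), 'tool_pos': array([ 224.03973897, -582.67581984,  221.57535321]), 'tool_rot': array([ 0.5822617 ,  0.40095266,  0.58335691, -0.39987872]), 'contact_force': array([-0.16392717,  0.21502073, -0.49906265]), 'wrist_torque': array([-0.03349512,  0.04498125,  0.0215698 ]), 'width': 87.3816196201316}
side 459.76754749119885 0.034588552366347294 1
charged_pack [(array([470., 232.,  40.]), 0.62), (array([610., 186.,  36.]), 0.62)]
flat_pack [(array([595., 292.,  47.]), 0.57)]
shoe_home [(array([ 658., -225.,  118.]), 0.8)]
shoe_mouth [(array([ 655., -218.,  120.]), 0.89), (array([ 669., -345.,  169.]), 0.68), (array([ 624., -203.,  117.]), 0.23)]
lid_bar [(array([ 628., -203.,  116.]), 0.79)]
marker_tip [(a
[... 233 characters left out ...]
ay([633., 462.,  80.]), 0.22)]
top 378.86857358795345 -0.052406414477604815 2
charged_pack [(array([601., 196.,  64.]), 0.66), (array([465., 243.,  64.]), 0.6)]
flat_pack [(array([581., 298.,  69.]), 0.45)]
shoe_home [(array([ 632., -156.,  115.]), 0.69)]
shoe_mouth [(array([461., 244.,  67.]), 0.73), (array([ 629., -156.,  118.]), 0.63)]
lid_bar [(array([ 631., -200.,  124.]), 0.59)]
marker_tip [(array([ 635., -343.,  198.]), 0.63), (array([725., 222.,  99.]), 0.56)]
lid_hinge [(array([ 630., -155.,  118.]), 0.76), (array([581., 300.,  67.]), 0.64)]
wrist 296.2806254189448 0.00792549650306179 3
charged_pack []
flat_pack []
shoe_home []
shoe_mouth []
lid_bar []
marker_tip []
lid_hinge []
1.2
```

View pics/side0.png

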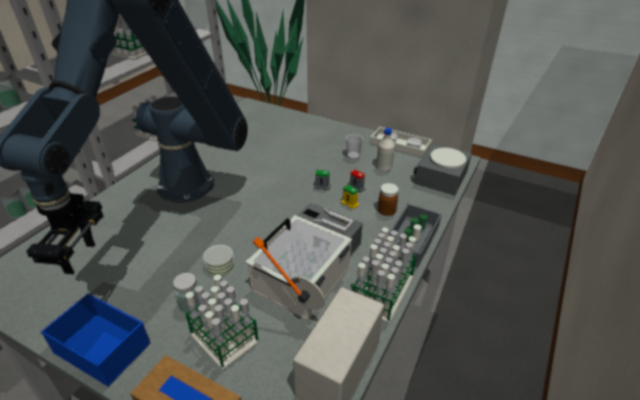

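View pics/top0.png

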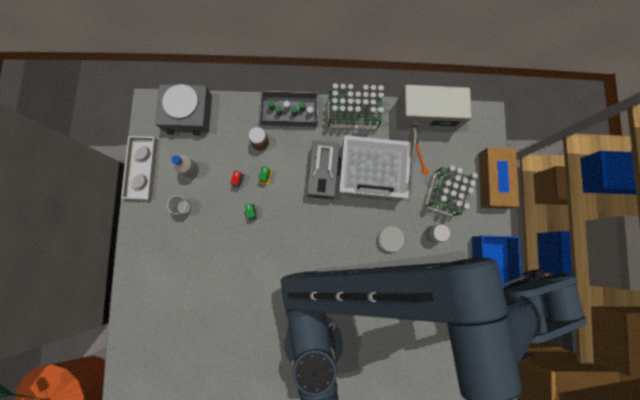

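Run:
```python
from h import *
t=np.load('top0.npz');s=np.load('side0.npz')
a=cv2.resize(t['img'][120:230,215:325],None,fx=3.5,fy=3.5,interpolation=cv2.INTER_CUBIC)
b=cv2.resize(s['img'][140:250,300:410],None,fx=3.5,fy=3.5,interpolation=cv2.INTER_CUBIC)
cv2.imwrite('pics/crop1.png',np.hstack([a,b]))
a=cv2.resize(t['img'][120:220,300:440],None,fx=5,fy=5,interpolation=cv2.INTER_CUBIC)
cv2.imwrite('pics/crop2.png',a)
w=t['w']
for n,(u,v) in dict(g=(250,211),y=(264,174),r=(236,179)).items():
    p=w[v-12:v+12,u-12:u+12].reshape(-1,3);q=p[p[:,2]>60]
    print(n,len(q),np.round(q.mean(0)),np.round(q.min(0)),np.round(q.max(0)), np.round(p[p[:,2]>10].mean(0)))
```

```text
g 115 [469. 243.  67.] [443. 225.  61.] [494. 262.  74.] [467. 240.  58.]
y 107 [607. 200.  68.] [583. 182.  62.] [633. 218.  73.] [604. 198.  58.]
r 111 [588. 301.  68.] [562. 284.  60.] [614. 319.  77.] [585. 299.  57.]
```

View pics/crop1.png

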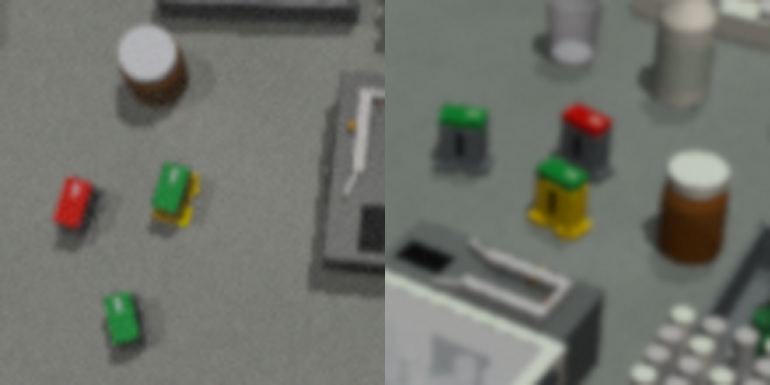

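View pics/crop2.png

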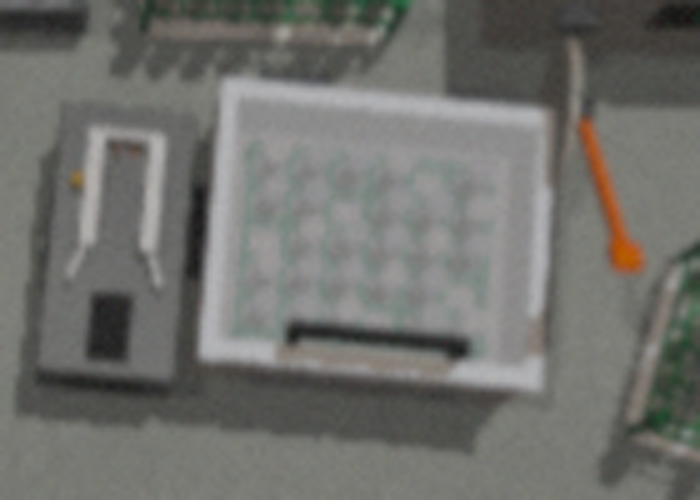

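```bash
cat >> h.py <<'E'
def plan(pos,Rm,tgt,yaw_z,open_,step=40,dspin=0.12,nmin=1):
    """rows from (pos,Rm) to TCP tgt with tool pointing down and jaw axis (tool z) at world yaw yaw_z (mod pi)"""
    z=Rm[:,2]; cur=np.arctan2(z[1],z[0]); d=(yaw_z-cur+np.pi/2)%np.pi-np.pi/2
    # spin about tool x (down): positive spin -> yaw decreases
    d=-d*np.sign(-Rm[2,0])
    v=np.array(tgt)-pos
    n=max(nmin,int(np.ceil(np.linalg.norm(v)/step)),int(np.ceil(abs(d)/dspin)))
    rows=[];Rc=Rm.copy()
    for i in range(n):
        t=Rc.T@(v/n); rows.append([open_,*np.round(t,1),round(d/n,3)]); Rc=Rc@R.from_rotvec([d/n,0,0]).as_matrix()
    for r in rows: print(','.join(f'{x:g}' for x in r)+',')
    print(n)
    return v,d
def here(): 
    s=state(); return s['tool_pos'],rot(s['tool_rot'])
E
python3 - <<'E'
from h import *
s=state();print(np.round(rot(s['tool_rot']),3))
c=viewer.camera('wrist');print(np.round(c['tool_from_camera'],3))
p,Rm=here()
z=Rm[:,2];print(np.arctan2(z[1],z[0]))
# pack yaw from top by minAreaRect
t=np.load('top0.npz');w=t['w']
for (u,v) in [(250,211),(236,179),(264,174)]:
    p=w[v-12:v+12,u-12:u+12].reshape(-1,3);q=p[p[:,2]>55][:,:2].astype(np.float32)
    print(cv2.minAreaRect(q))
# shoe
m=(w[...,2]>85)
v,u=np.mgrid[0:400,0:640]
q=w[(m)&(u>305)&(u<340)&(v>135)&(v<200)]
print(cv2.minAreaRect(q[:,:2].astype(np.float32)),np.percentile(q[:,2],[5,25,50,75,95]))
E
```

```text
[[-0.     0.933  0.359]
 [-0.     0.359 -0.933]
 [-1.    -0.     0.   ]]
[[ 0.00000e+00  2.68000e-01 -9.63000e-01 -1.62463e+02]
 [-1.00000e-03  9.63000e-01  2.68000e-01  7.30400e+01]
 [ 1.00000e+00  1.00000e-03  1.00000e-03  7.87000e-01]
 [ 0.00000e+00  0.00000e+00  0.00000e+00  1.00000e+00]]
-1.2039615797740713
((468.866943359375, 242.96754455566406), (50.04684066772461, 28.331300735473633), 15.405694961547852)
((588.5252685546875, 301.235595703125), (28.084758758544922, 49.64086151123047), 76.2432632446289)
((607.3121337890625, 199.87698364257812), (28.9436092376709, 49.245086669921875), 74.78096008300781)
((629.4857177734375, -24.076873779296875), (112.82352447509766, 200.1728973388672), 86.27911376953125) [ 86.4042558   88.7827089   90.94351262  93.49290025 106.05970843]
```

Run:
```python
from h import *
p,Rm=here();print(p); plan(p,Rm,[560,-60,275],-1.30,87,step=40,nmin=16)
```

```text
[ 224.18142103 -583.40639746  222.54734739]
87,-3.3,31.3,-23,0.006,
87,-3.3,31.2,-23.2,0.006,
87,-3.3,31,-23.4,0.006,
87,-3.3,30.9,-23.6,0.006,
87,-3.3,30.8,-23.8,0.006,
87,-3.3,30.6,-23.9,0.006,
87,-3.3,30.5,-24.1,0.006,
87,-3.3,30.3,-24.3,0.006,
87,-3.3,30.2,-24.5,0.006,
87,-3.3,30,-24.7,0.006,
87,-3.3,29.9,-24.8,0.006,
87,-3.3,29.7,-25,0.006,
87,-3.3,29.6,-25.2,0.006,
87,-3.3,29.4,-25.4,0.006,
87,-3.3,29.3,-25.6,0.006,
87,-3.3,29.1,-25.7,0.006,
16
```

Request:
carry_out(
  plan=[87,-3.3,31,-23.5,0.006,87,-3.3,31,-23.5,0.006,87,-3.3,31,-23.5,0.006,87,-3.3,31,-23.5,0.006,87,-3.3,31,-23.5,0.006,87,-3.3,30.5,-24,0.006,87,-3.3,30.5,-24,0.006,87,-3.3,30.5,-24,0.006],
)

```text
time: 1.92
tool_pos: [392.5, -319.9, 249.3]
tool_rot: [0.573, 0.415, 0.573, -0.415]
contact_force: [0.3, -0.7, 0.3]
width: 87.0
```

Request:
carry_out(
  plan=[87,-3.3,30,-24.6,0.006,87,-3.3,30,-24.6,0.006,87,-3.3,30,-24.6,0.006,87,-3.3,30,-25,0.006,87,-3.3,29.6,-25.2,0.006,87,-3.3,29.6,-25.2,0.006,87,-3.3,29.3,-25.6,0.006,87,-3.3,29.1,-25.6,0.006,87,0,0,0,0],
)

```text
time: 2.67
tool_pos: [563.8, -54.6, 276.4]
tool_rot: [0.565, 0.428, 0.563, -0.424]
contact_force: [-0.4, -0.3, 1.6]
width: 86.7
```

Run:
```python
from h import *
s=state();c=viewer.camera('wrist');cv2.imwrite('pics/w1.png',c['img']);print(s['tool_pos'],np.round(s['joint_velocities'],3),s['time'])
np.savez('w1.npz',w=world_map(c,s),img=c['img'])
```

```text
[563.75573767 -54.63073107 276.35282295] [-0.081 -0.014  0.058 -0.093  0.002 -0.082] 2.6667
```

View pics/w1.png

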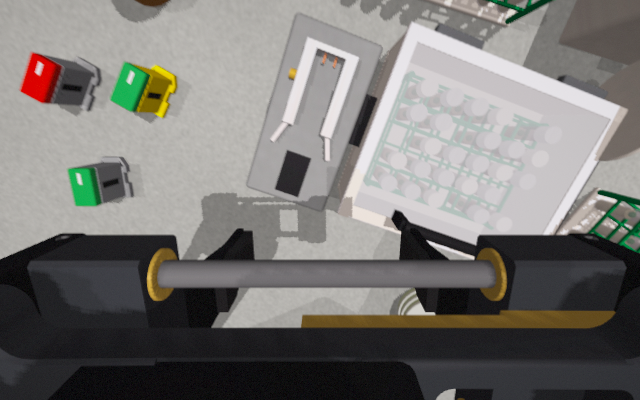

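Run:
```python
from h import *
d=np.load('w1.npz');w=d['w']
v,u=np.mgrid[0:400,0:640]
reg=(u>240)&(u<385)&(v>8)&(v<215)&(w[...,0]>500)&(w[...,0]<760)
q=w[reg&(w[...,2]>80)&(w[...,2]<98)]
print('deck',np.median(q[:,2]),cv2.minAreaRect(q[:,:2].astype(np.float32)))
r=w[reg&(w[...,2]>99)&(w[...,2]<112)&(w[...,1]>-80)]
print(len(r),np.median(r[:,2]))
print(cv2.minAreaRect(r[:,:2].astype(np.float32)))
im=cv2.resize(d['img'][0:220,0:420],None,fx=1.9,fy=1.9,interpolation=cv2.INTER_CUBIC)
cv2.imwrite('pics/c3.png',im)
# plot heightmap xy of walls
M=np.zeros((300,200),np.uint8)
for p in r: 
    i=int(800-p[0]);j=int(80-p[1])
    if 0<=i<300 and 0<=j<200: M[i,j]=255
cv2.imwrite('pics/m3.png',cv2.resize(M,None,fx=2,fy=2))
```

```text
deck 90.27995308439867 ((626.8927001953125, -24.56182861328125), (115.41597747802734, 199.68829345703125), 86.23271942138672)
2497 105.16803129912489
((643.044921875, -30.831703186035156), (97.51660919189453, 122.52264404296875), 87.5748062133789)
```

View pics/c3.png

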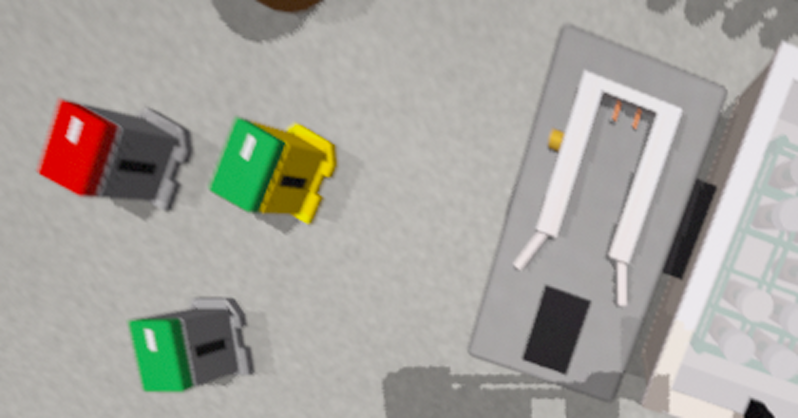

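View pics/m3.png

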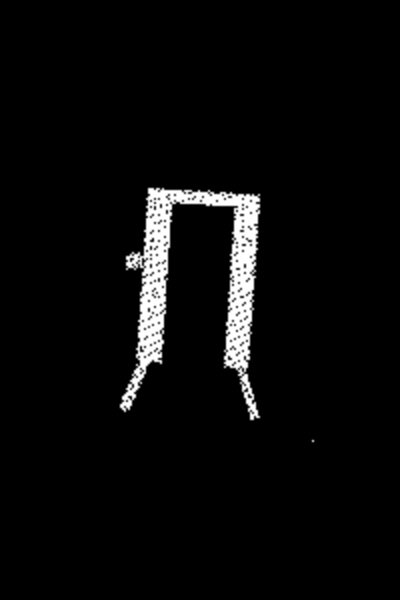

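```bash
cat > fit.py <<'E'
from h import *
def shoe(w,img,reg,ang0):
    r=w[reg&(w[...,2]>99)&(w[...,2]<112)]
    best=None
    for a in np.deg2rad(np.arange(-8,2,0.1)):
        c,s=np.cos(a),np.sin(a)
        # restrict on walls roughly
        x=r[:,0]*c+r[:,1]*s; y=-r[:,0]*s+r[:,1]*c
        m=(x>np.percentile(x,97)-75)&(x<np.percentile(x,97)-15)
        h,_=np.histogram(y[m],bins=np.arange(y[m].min(),y[m].max()+1,1.0))
        sc=(h.astype(float)**2).sum()
        if best is None or sc>best[0]: best=(sc,a,x,y,m)
    sc,a,x,y,m=best
    ym=np.median(y[m]); L=y[m&(y>y[m].mean())];Rr=y[m&(y<y[m].mean())]
    L=L[abs(L-np.median(L))<12];Rr=Rr[abs(Rr-np.median(Rr))<12]
    li,lo=np.percentile(L,[2,98]);ro,ri=np.percentile(Rr,[2,98])
    yc=(li+lo+ro+ri)/4
    e=(abs(y-yc)<12); ex=np.percentile(x[e&(x>x[m].mean())],[3,50,97])
    print('deg',np.rad2deg(a),'inner',li-ri,'outer',lo-ro,'yc',yc,'end x',ex)
    wl=(abs(y-(li+lo)/2)<5)|(abs(y-(ri+ro)/2)<5)
    print('wall x',np.percentile(x[wl],[0.5,99.5]))
    c,s=np.cos(a),np.sin(a)
    hx=ex[0]-31
    P=np.array([hx*c-yc*s,hx*s+yc*c]); print('home',P,'mouth x check',np.percentile(x[wl],1)-hx)
    return P,a
if __name__=='__main__':
    d=np.load('w1.npz');w=d['w'];v,u=np.mgrid[0:400,0:640]
    reg=(u>240)&(u<385)&(v>8)&(v<215)&(w[...,0]>500)&(w[...,0]<760)&(w[...,1]>-66)
    shoe(w,d['img'],reg,0)
    q=w[(u>50)&(u<150)&(v>145)&(v<220)]
    t=q[q[:,2]>60];print('pack top',np.median(t[:,2]),cv2.minAreaRect(t[:,:2].astype(np.float32)))
    f=q[(q[:,2]>5)&(q[:,2]<11)];print('foot',cv2.minAreaRect(f[:,:2].astype(np.float32)))
    f=q[(q[:,2]>5)];print('all',cv2.minAreaRect(f[:,:2].astype(np.float32)))
E
python3 fit.py
```

```text
deg -4.2000000000000135 inner 32.20262019074609 outer 59.717219667673255 yc 30.312833113105057 end x [697.63095203 700.22477844 703.51187982]
wall x [602.24066393 703.39713575]
home [667.06075667 -18.59142177] mouth x check -61.413927385914576
pack top 68.17687498518549 ((467.0904846191406, 243.68185424804688), (50.00921630859375, 30.555892944335938), 15.272252082824707)
foot ((473.0782470703125, 236.09844970703125), (66.6426010131836, 31.265560150146484), 36.074317932128906)
all ((469.40985107421875, 241.9517822265625), (59.98744583129883, 35.703575134277344), 15.552446365356445)
```

Run:
```python
from h import *
from fit import shoe
s=state();c=viewer.camera('wrist');print(s['tool_pos'],np.round(s['joint_velocities'],3),s['time'])
w=world_map(c,s);np.savez('w2.npz',w=w,img=c['img'])
v,u=np.mgrid[0:400,0:640]
reg=(u>240)&(u<385)&(v>8)&(v<215)&(w[...,0]>500)&(w[...,0]<760)&(w[...,1]>-66)
shoe(w,c['img'],reg,0)
q=w[reg&(w[...,2]>80)&(w[...,2]<98)]
print('deck',np.median(q[:,2]),cv2.minAreaRect(q[:,:2].astype(np.float32)))
q=w[(u>50)&(u<150)&(v>145)&(v<220)]
t=q[q[:,2]>60];print('pack top',np.median(t[:,2]),cv2.minAreaRect(t[:,:2].astype(np.float32)))
f=q[(q[:,2]>5)];print('all',cv2.minAreaRect(f[:,:2].astype(np.float32)))
# box lid
b=w[(w[...,1]<-75)&(w[...,2]>95)&(w[...,2]<135)]
r=cv2.minAreaRect(b[:,:2].astype(np.float32));print('box',r)
p,Rm=here(); plan(p,Rm,[468.5,243,210],np.deg2rad(15.4-90),87)
```

```text
[561.84088749 -57.21719151 275.76648076] [-0.068 -0.009  0.042 -0.04   0.006 -0.019] 2.7167
deg -4.100000000000014 inner 32.232964242819264 outer 58.50533540143588 yc 28.82811531120941 end x [697.63695592 700.26737432 703.56745267]
wall x [604.49957478 703.31338253]
home [666.99202381 -18.90850074] mouth x check -59.50026131182335
deck 90.26394687259742 ((627.250732421875, -15.936561584472656), (101.50084686279297, 199.7512664794922), 86.74739837646484)
pack top 68.08918358688032 ((467.3713684082031, 243.8520965576172), (49.063419342041016, 30.587501525878906), 15.196467399597168)
all ((468.9922180175781, 242.67474365234375), (59.9195556640625, 38.030704498291016), 15.597671508789062)
box ((679.0692749023438, -207.52664184570312), (248.42591857910156, 300.5648498535156), 86.28589630126953)
87,7.2,-0.8,-35.1,0.001,
87,7.2,-0.8,-35.1,0.001,
87,7.2,-0.8,-35.1,0.001,
87,7.2,-0.8,-35.1,0.001,
87,7.2,-0.9,-35.1,0.001,
87,7.2,-0.9,-35.1,0.001,
87,7.2,-0.9,-35.1,0.001,
87,7.2,-0.9,-35.1,0.001,
87,7.2,-0.9,-35.1,0.001,
9
```

Request:
carry_out(
  plan=[87,7,-1,-35,0,87,7,-1,-35,0,87,7,-1,-35,0,87,7,-1,-35,0,87,7,-1,-35,0,87,7,-1,-35,0,87,7,-1,-35,0,87,7,-1,-35,0,87,7,-1,-33,0,87,20,0,0,0],
)

```text
time: 3.6
tool_pos: [467.4, 242.5, 193.9]
tool_rot: [0.564, 0.429, 0.563, -0.425]
contact_force: [0.8, 1.0, 0.4]
width: 87.0
```

Request:
carry_out(
  plan=[87,35,0,0,0,87,25,0,0,0,87,0,0,0,0,87,0,0,0,0],
)

```text
time: 3.93
tool_pos: [467.0, 237.4, 131.5]
tool_rot: [0.562, 0.427, 0.563, -0.43]
contact_force: [0.4, -0.2, -0.4]
width: 86.9
```

Run:
```python
from h import *
s=state();c=viewer.camera('wrist');cv2.imwrite('pics/w3.png',c['img']);print(s['tool_pos'],np.round(s['joint_velocities'],3),s['time'])
w=world_map(c,s)
q=w[(abs(w[...,0]-468)<45)&(abs(w[...,1]-243)<45)]
t=q[(q[:,2]>60)&(q[:,2]<75)];print('pack top',np.median(t[:,2]),cv2.minAreaRect(t[:,:2].astype(np.float32)))
f=q[(q[:,2]>5)&(q[:,2]<75)];print('all',cv2.minAreaRect(f[:,:2].astype(np.float32)))
p,Rm=here(); z=Rm[:,2];print(np.rad2deg(np.arctan2(z[1],z[0])));plan(p,Rm,[468.5,243,27],np.deg2rad(15.4-90),87)
```

```text
[467.02512435 237.41765603 131.5231318 ] [ 0.002 -0.044 -0.045  0.002 -0.001  0.002] 3.9333
pack top 68.19059902498623 ((466.7405090332031, 244.10818481445312), (50.00692367553711, 27.948396682739258), 15.042013168334961)
all ((468.6932067871094, 244.56491088867188), (59.7679328918457, 39.680145263671875), 15.477691650390625)
-74.58059939052403
87,35.3,0.5,-1.6,0,
87,35.3,0.5,-1.6,0,
87,35.3,0.5,-1.6,0,
3
```

View pics/w3.png

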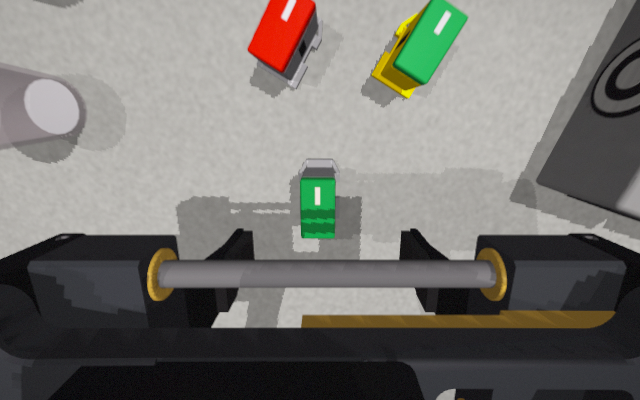

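Request:
carry_out(
  plan=[87,35,2,-6.3,0,87,35,0,0,0,87,34,0,0,0,87,0,0,0,0,20,0,0,0,0,20,0,0,0,0,20,0,0,0,0,20,0,0,0,0,20,0,0,0,0,20,0,0,0,0],
  force=25,
)

```text
time: 4.82
tool_pos: [468.8, 245.8, 29.9]
tool_rot: [0.564, 0.429, 0.562, -0.427]
contact_force: [0.1, -0.1, 0.6]
width: 55.1
```

Run:
```python
from h import *
s=state();print(s)
```

```text
{'time': 4.8167, 'qpos': array([2.71618285e-01, 7.08634251e-01, 1.81464140e+00, 2.03963169e-05,
       6.15515663e-01, 1.57153242e+00]), 'joint_velocities': array([-3.78349682e-05,  1.39556918e-02,  1.97412590e-03,  1.46728772e-03,
       -3.23899989e-03,  1.11096328e-03]), 'joint_torque': array([-3.28201801e-02, -4.16664004e+01, -7.60451674e+00,  2.04552017e-02,
       -8.95246561e-02,  1.88677800e-04]), 'tool_pos': array([468.8465805 , 245.80240558,  29.86052258]), 'tool_rot': array([ 0.56352597,  0.42870295,  0.56233506, -0.42712006]), 'contact_force': array([ 0.14336717, -0.09487158,  0.58398973]), 'wrist_torque': array([0.00249125, 0.00438549, 0.00624796]), 'width': 55.102602238548556}
```

Request:
carry_out(
  plan=[20,2,-1.9,1.3,0,20,0,0,0,0,20,0,0,0,0,20,0,0,0,0,20,0,0,0,0,20,0,0,0,0,20,0,0,0,0,20,0,0,0,0],
)

```text
time: 5.48
tool_pos: [466.4, 243.9, 26.2]
tool_rot: [0.563, 0.428, 0.563, -0.428]
contact_force: [-0.3, 1.1, 0.1]
width: 27.7
```

Run:
```python
from h import *
s=state();print(s['tool_pos'],s['width'],s['contact_force'])
p,Rm=here();z=Rm[:,2];print(np.rad2deg(np.arctan2(z[1],z[0])))
```

```text
[466.35930511 243.86563337  26.23116807] 27.7172424338042 [-0.33773228  1.07420847  0.1146411 ]
-74.49018834894144
```

Request:
carry_out(
  plan=[20,-30,0,0,0,20,-40,0,0,0,20,-40,0,0,0,20,-40,0,0,0,20,0,0,0,0,20,0,0,0,0],
)

```text
time: 5.98
tool_pos: [468.0, 244.1, 178.4]
tool_rot: [0.564, 0.429, 0.562, -0.426]
contact_force: [0.2, 0.2, -3.5]
width: 27.6
```

Run:
```python
from h import *
s=state();print(s['tool_pos'],s['width'],s['contact_force'])
p,Rm=here();plan(p,Rm,[562.3,-11.5,176],np.deg2rad(-94.1),20,step=30)
```

```text
[467.99452758 244.10587073 178.42712349] 27.64201214868178 [ 0.1609948   0.1971697  -3.45164029]
20,0.3,2.2,27.2,0.034,
20,0.3,3.2,27.1,0.034,
20,0.3,4.1,26.9,0.034,
20,0.3,5,26.8,0.034,
20,0.3,5.9,26.6,0.034,
20,0.3,6.8,26.4,0.034,
20,0.3,7.7,26.1,0.034,
20,0.3,8.6,25.8,0.034,
20,0.3,9.5,25.5,0.034,
20,0.3,10.4,25.2,0.034,
10
```

Request:
carry_out(
  plan=[20,0.3,2.2,27.2,0.034,20,0.3,3.2,27.1,0.034,20,0.3,4.1,26.9,0.034,20,0.3,5,26.8,0.034,20,0.3,5.9,26.6,0.034,20,0.3,6.8,26.4,0.034,20,0.3,7.7,26.1,0.034,20,0.3,8.6,25.8,0.034,20,0.3,9.5,25.5,0.034,20,0.3,10.4,25.2,0.034],
)

```text
time: 6.82
tool_pos: [559.1, -12.8, 170.3]
tool_rot: [-0.48, -0.516, -0.484, 0.519]
contact_force: [1.3, 1.0, -2.4]
width: 28.0
```

Request:
carry_out(
  plan=[20,0,0,0,0,20,0,0,0,0,20,0,0,0,0],
)

```text
time: 7.07
tool_pos: [558.9, -11.3, 171.1]
tool_rot: [-0.481, -0.516, -0.484, 0.518]
contact_force: [-1.0, 0.2, -2.5]
width: 27.5
```

Run:
```python
from h import *
from fit import shoe
s=state();c=viewer.camera('wrist');cv2.imwrite('pics/w4.png',c['img']);print(s['tool_pos'],s['width'],s['contact_force'],np.round(s['joint_velocities'],3))
w=world_map(c,s);v,u=np.mgrid[0:400,0:640]
reg=(w[...,0]>595)&(w[...,0]<760)&(w[...,1]>-66)&(w[...,1]<25)
shoe(w,c['img'],reg,0)
q=w[(w[...,2]>120)&(v<260)&(u>220)&(u<420)];q=q[(q[:,2]>200)&(q[:,2]<230)]
print(len(q)); print(np.median(q[:,2]),cv2.minAreaRect(q[:,:2].astype(np.float32)))
p,Rm=here();z=Rm[:,2];print(np.rad2deg(np.arctan2(z[1],z[0])))
plan(p,Rm,[562.3,-11.5,122],np.deg2rad(-94.1),20,step=30)
```

```text
[558.91990646 -11.3433221  171.0656847 ] 27.53244100743399 [-1.01279328  0.23070828 -2.52772269] [ 0.023 -0.017  0.004 -0.     0.002  0.001]
deg -4.000000000000014 inner 32.001371639898636 outer 59.51330983716223 yc 27.999609175549736 end x [697.42841421 699.8338362  703.36081586]
wall x [603.62207481 703.22941203]
home [666.75818209 -18.55629264] mouth x check -59.73090459230741
2714
212.43226784488738 ((576.6609497070312, -13.345115661621094), (51.56863784790039, 17.112716674804688), 86.066162109375)
-93.9322451096809
20,24.7,1.8,0.2,0.001,
20,24.7,1.8,0.2,0.001,
2
```

View pics/w4.png

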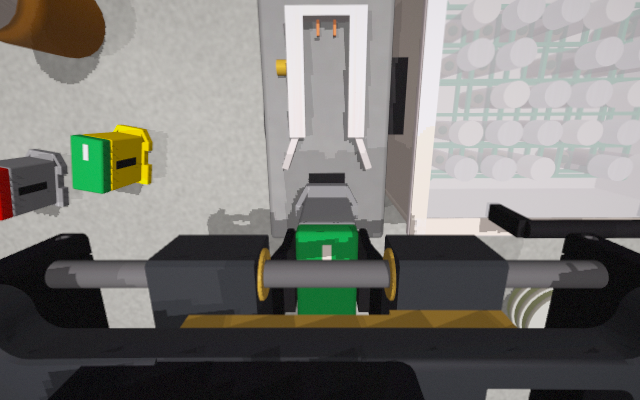

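Request:
carry_out(
  plan=[20,25,0,0,0.003,20,25,0,0,0,20,0,0,0,0,20,0,0,0,0],
)

```text
time: 7.45
tool_pos: [558.9, -10.3, 122.0]
tool_rot: [-0.481, -0.516, -0.484, 0.518]
contact_force: [-0.6, -0.5, -2.6]
width: 27.8
```

Run:
```python
from h import *
s=state();print(s['tool_pos'],s['width'],s['contact_force'])
```

```text
[558.90412698 -10.30292813 121.97491489] 27.779162089088917 [-0.62800336 -0.48240611 -2.56266838]
```

Request:
carry_out(
  plan=[20,4,0,0,0,20,1.5,0,0,0,20,0,0,0,0,20,0,0,0,0],
)

```text
time: 7.78
tool_pos: [561.5, -11.8, 118.7]
tool_rot: [0.482, 0.518, 0.481, -0.517]
contact_force: [0.4, 0.3, -2.9]
width: 28.1
```

Run:
```python
from h import *
for i in range(4):
    s=state();print(s['tool_pos'],s['width'],s['contact_force']);viewer.camera('side')
```

```text
[561.47279887 -11.75202869 118.7196387 ] 28.128439255104684 [ 0.44091355  0.2946858  -2.9261212 ]
[561.44929991 -11.82587399 118.66113012] 27.752364704947865 [ 0.16226112 -0.59357574 -2.2666329 ]
[561.40542645 -11.84471881 118.59551108] 27.96782983392108 [-0.44807567  0.87207871 -2.92933468]
[561.32416236 -11.88261627 118.46806188] 28.24699136237165 [-0.91627662 -0.57639543 -2.51927144]
```

Request:
carry_out(
  plan=[20,1,0,0,0,20,1,0,0,0,20,0,0,0,0],
)

```text
time: 8.23
tool_pos: [561.2, -11.9, 116.2]
tool_rot: [0.482, 0.518, 0.481, -0.518]
contact_force: [-0.6, 0.4, 0.8]
width: 27.8
```

Run:
```python
from h import *
s=state();print(s['tool_pos'],s['width'],s['contact_force'])
```

```text
[561.18568261 -11.85534876 116.23469497] 27.759998428588673 [-0.62972604  0.42842775  0.76743368]
```

Request:
carry_out(
  plan=[20,0,8,0,0,20,0,8,0,0,20,0,8,0,0,20,0,8,0,0,20,0,8,0,0,20,0,0,0,0],
)

```text
time: 8.73
tool_pos: [602.7, -14.9, 116.2]
tool_rot: [0.482, 0.518, 0.481, -0.517]
contact_force: [-1.0, 0.3, 7.1]
width: 27.4
```

Run:
```python
from h import *
s=state();c=viewer.camera('wrist');cv2.imwrite('pics/w5.png',c['img']);print(s['tool_pos'],s['width'],s['contact_force'])
p,Rm=here();z=Rm[:,2];print(np.rad2deg(np.arctan2(z[1],z[0])))
```

```text
[602.69911409 -14.93109209 116.22600636] 27.43262101156034 [-0.96825434  0.32204295  7.1009096 ]
-94.13994415566778
```

View pics/w5.png

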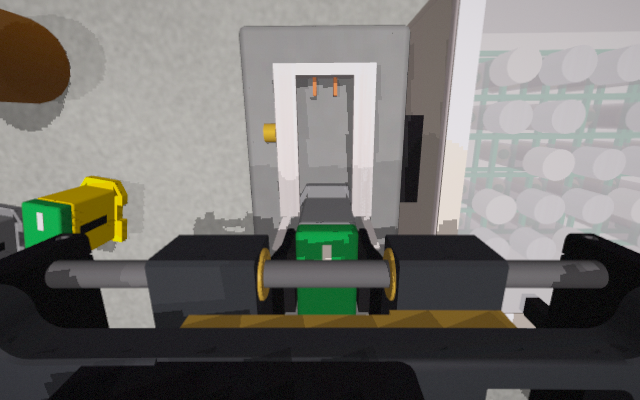

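Request:
carry_out(
  plan=[20,-0.7,5,0,0,20,0,6,0,0,20,0,6,0,0,20,0,6,0,0,20,0,0,0,0],
)

```text
time: 9.2
tool_pos: [626.3, -16.7, 116.4]
tool_rot: [0.483, 0.519, 0.481, -0.517]
contact_force: [0.1, -0.5, -2.1]
width: 27.8
```

Run:
```python
from h import *
s=state();print(s['tool_pos'],s['width'],s['contact_force'],s['wrist_torque'])
p,Rm=here();z=Rm[:,2];print(np.rad2deg(np.arctan2(z[1],z[0])))
```

```text
[626.25909829 -16.72760358 116.35538229] 27.76572031406902 [ 0.10405661 -0.45278836 -2.07482545] [ 0.05633903 -0.03946339  0.04257688]
-94.14661979571879
```

Request:
carry_out(
  plan=[20,0,6,0,0,20,0,6,0,0,20,0,6,0,0,20,0,6,0,0,20,0,6,0,0,20,0,0,0,0],
)

```text
time: 9.7
tool_pos: [647.4, -18.3, 116.7]
tool_rot: [-0.478, -0.513, -0.486, 0.521]
contact_force: [-13.2, -1.3, 8.4]
width: 28.0
```

Run:
```python
from h import *
s=state();print(s['tool_pos'],s['width'],s['contact_force'],s['wrist_torque'])
p,Rm=here();z=Rm[:,2];print(np.rad2deg(np.arctan2(z[1],z[0])))
```

```text
[647.43985182 -18.25871084 116.67786989] 28.000585675225494 [-13.16516599  -1.28411688   8.36478041] [-0.1711062   2.19805557 -0.00980564]
-94.05901708276464
```

Request:
carry_out(
  plan=[20,-0.3,2,0,0,20,0,2,0,0,20,0,0,0,0],
  force=40,
)

```text
time: 9.95
tool_pos: [651.2, -18.5, 116.7]
tool_rot: [-0.478, -0.513, -0.486, 0.521]
contact_force: [-12.8, -1.1, 9.9]
width: 27.7
```

Run:
```python
from h import *
s=state();print(s['tool_pos'],s['width'],s['contact_force'],s['wrist_torque'])
s=state();c=viewer.camera('wrist');cv2.imwrite('pics/w6.png',c['img'])
c=viewer.camera('side');cv2.imwrite('pics/s6.png',cv2.resize(c['img'][170:290,270:400],None,fx=5,fy=5,interpolation=cv2.INTER_CUBIC))
```

```text
[651.19657743 -18.53224548 116.67319125] 27.744423629660854 [-12.78274391  -1.0604815    9.92998148] [-0.20112969  2.48231697  0.0487286 ]
```

View pics/w6.png

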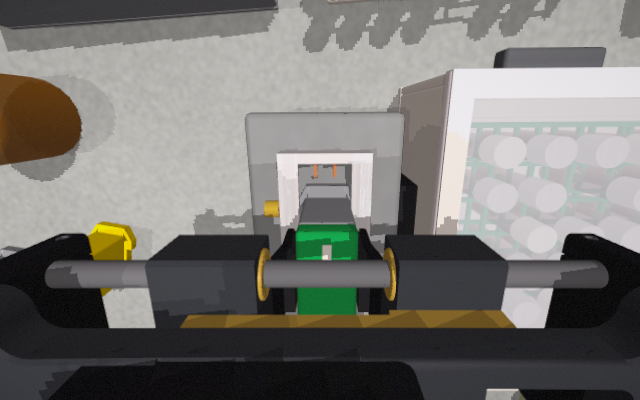

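View pics/s6.png

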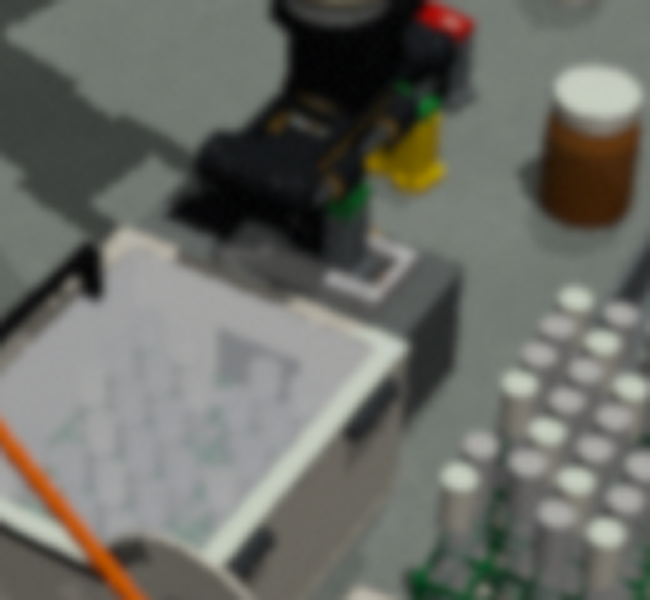

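Request:
carry_out(
  plan=[20,-0.5,3,0,0,20,0,3,0,0,20,0,0,0,0],
)

```text
time: 10.3
tool_pos: [665.2, -19.4, 117.2]
tool_rot: [0.482, 0.518, 0.481, -0.517]
contact_force: [1.3, -0.0, -2.2]
width: 28.0
```

Run:
```python
from h import *
s=state();print(s['tool_pos'],s['width'],s['contact_force'],s['wrist_torque'])
```

```text
[665.16701088 -19.4024579  117.22805686] 28.010925242838358 [ 1.31266216 -0.03749162 -2.2137487 ] [ 0.07471205 -0.01571186  0.04139085]
```

Request:
carry_out(
  plan=[20,0.8,2,0,0,20,0,2,0,0,20,0,0,0,0,20,0,0,0,0],
)

```text
time: 10.63
tool_pos: [666.0, -19.4, 116.4]
tool_rot: [-0.481, -0.516, -0.483, 0.519]
contact_force: [-4.9, -0.7, 2.3]
width: 27.7
```

Run:
```python
from h import *
s=state();print(s['tool_pos'],s['width'],s['contact_force'],s['wrist_torque'])
c=viewer.camera('wrist');cv2.imwrite('pics/w7.png',c['img'][100:330,200:460])
```

```text
[666.02009065 -19.36245751 116.39771714] 27.749831907214485 [-4.9350626  -0.67340207  2.25681607] [-0.02524783  0.95264084  0.04146264]
```

View pics/w7.png

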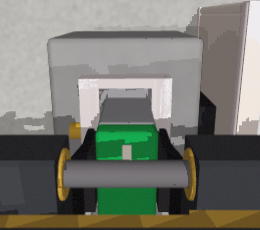

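Request:
carry_out(
  plan=[20,0,-3,0,0,20,0,0,0,0,45,0,0,0,0,45,0,0,0,0,45,0,0,0,0,45,0,0,0,0,45,0,0,0,0,45,0,0,0,0],
  force=25,
)

```text
time: 11.35
tool_pos: [665.0, -19.3, 116.7]
tool_rot: [0.482, 0.518, 0.481, -0.518]
contact_force: [0.0, 0.4, 0.3]
width: 44.4
```

Request:
carry_out(
  plan=[45,-15,0,0,0,45,-35,0,0,0,45,-40,0,0,0,45,-40,0,0,0,45,0,-40,0,0,45,0,-40,0,0,45,0,-20,0,0,45,0,0,0,0,45,0,0,0,0],
)

```text
time: 12.1
tool_pos: [564.4, -11.9, 247.2]
tool_rot: [0.482, 0.518, 0.481, -0.517]
contact_force: [1.1, 0.5, 1.1]
width: 44.8
```

Run:
```python
from h import *
s=state();c=viewer.camera('wrist');cv2.imwrite('pics/w8.png',c['img']);print(s['tool_pos'],s['width'],s['contact_force'],np.round(s['joint_velocities'],3))
w=world_map(c,s);np.savez('w8.npz',w=w,img=c['img'])
q=w[(abs(w[...,0]-667)<50)&(abs(w[...,1]+19)<40)];
for lo,hi in [(150,166)]:
    t=q[(q[:,2]>lo)&(q[:,2]<hi)];print('pack top',len(t),np.median(t[:,2]),cv2.minAreaRect(t[:,:2].astype(np.float32)))
```

```text
[564.3928099  -11.9137993  247.23416662] 44.76494408216163 [1.06548789 0.50241123 1.13405332] [-0.001  0.035 -0.062  0.001 -0.01   0.   ]
pack top 2332 158.19244804273222 ((665.2547607421875, -20.08415412902832), (28.00358009338379, 49.0203857421875), 85.87637329101562)
```

View pics/w8.png

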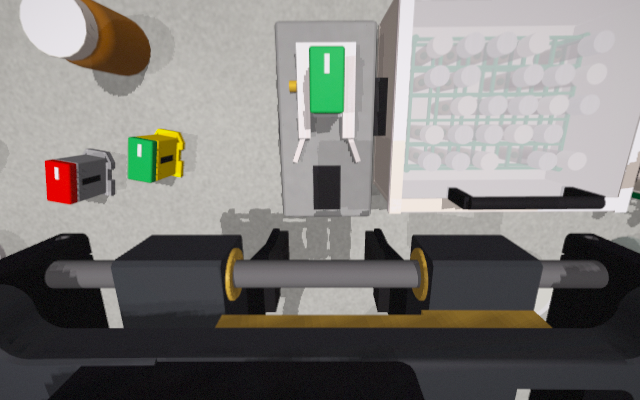

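Run:
```python
from h import *
d=np.load('w8.npz');w=d['w']
m=(w[...,2]>140)&(w[...,2]<166)&(w[...,1]<-90)
v,u=np.where(m);print(u.min(),u.max(),v.min(),v.max())
q=w[m];print(cv2.minAreaRect(q[:,:2].astype(np.float32)),np.percentile(q[:,2],[5,50,95]))
d=np.load('w1.npz');w=d['w']
m=(w[...,2]>100)&(w[...,2]<130)&(w[...,1]<-72);q=w[m];print('lid',cv2.minAreaRect(q[:,:2].astype(np.float32)),np.percentile(q[:,2],[5,50,95]))
# marker from top & side orange
for n in ['top0','side0']:
    d=np.load(n+'.npz');w=d['w'];im=d['img'].astype(int)
    m=(im[...,2]>150)&(im[...,1]<130)&(im[...,0]<70)&(w[...,1]<-250)&(w[...,1]>-420)&(w[...,2]>80)
    q=w[m];print(n,len(q));i=np.argsort(q[:,0]);print(np.round(q[i][::max(1,len(q)//12)]))
```

```text
456 605 192 209
((550.5645751953125, -196.9781494140625), (125.28992462158203, 12.47559928894043), 86.2697982788086) [147.40491512 158.62795698 160.42379827]
lid ((680.0177001953125, -207.41136169433594), (247.84413146972656, 302.7838134765625), 86.23275756835938) [116.56545857 118.22591788 119.93212281]
top0 66
[[ 585. -345.  254.]
 [ 587. -344.  258.]
 [ 590. -338.  258.]
 [ 595. -336.  253.]
 [ 599. -335.  247.]
 [ 603. -342.  245.]
 [ 614. -341.  228.]
 [ 627. -342.  214.]
 [ 640. -342.  202.]
 [ 653. -342.  191.]
 [ 668. -347.  176.]
 [ 682. -344.  163.]
 [ 692. -347.  151.]
 [ 713. -349.  132.]]
side0 225
[[ 586. -330.  250.]
 [ 594. -345.  255.]
 [ 598. -339.  246.]
 [ 603. -344.  235.]
 [ 613. -337.  222.]
 [ 624. -346.  218.]
 [ 638. -344.  206.]
 [ 651. -342.  188.]
 [ 664. -345.  180.]
 [ 677. -347.  166.]
 [ 689. -344.  154.]
 [ 702. -350.  144.]
 [ 711. -352.  139.]]
```

Run:
```python
from h import *
p,Rm=here();print(p);plan(p,Rm,[550.5,-197,215],np.deg2rad(-3.75),50,nmin=14)
```

```text
[565.80033324 -12.27933086 247.21775524]
50,2.3,-0.1,13.2,0.112,
50,2.3,1.3,13.2,0.112,
50,2.3,2.8,12.9,0.112,
50,2.3,4.2,12.5,0.112,
50,2.3,5.6,12,0.112,
50,2.3,6.9,11.3,0.112,
50,2.3,8.1,10.5,0.112,
50,2.3,9.2,9.5,0.112,
50,2.3,10.2,8.4,0.112,
50,2.3,11.1,7.2,0.112,
50,2.3,11.8,5.9,0.112,
50,2.3,12.4,4.6,0.112,
50,2.3,12.9,3.2,0.112,
50,2.3,13.1,1.7,0.112,
14
```

Run:
```python
from h import *
p,Rm=here();z=Rm[:,2];y=np.arctan2(z[1],z[0]);print(np.rad2deg(y));plan(p,Rm,[550.5,-197,215],y+np.deg2rad(89.9),50,nmin=14)
```

```text
-94.14726546409699
50,2.3,-0.1,13.2,-0.112,
50,2.3,-1.6,13.1,-0.112,
50,2.3,-3.1,12.9,-0.112,
50,2.3,-4.5,12.5,-0.112,
50,2.3,-5.9,11.9,-0.112,
50,2.3,-7.2,11.1,-0.112,
50,2.3,-8.4,10.3,-0.112,
50,2.3,-9.5,9.3,-0.112,
50,2.3,-10.4,8.2,-0.112,
50,2.3,-11.3,6.9,-0.112,
50,2.3,-12,5.6,-0.112,
50,2.3,-12.5,4.3,-0.112,
50,2.3,-12.9,2.8,-0.112,
50,2.3,-13.2,1.4,-0.112,
14
```

Request:
carry_out(
  plan=[50,2.3,0,13.2,-0.112,50,2.3,-1.6,13.1,-0.112,50,2.3,-3.1,12.9,-0.112,50,2.3,-4.5,12.5,-0.112,50,2.3,-5.9,11.9,-0.112,50,2.3,-7.2,11.1,-0.112,50,2.3,-8.4,10.3,-0.112,50,2.3,-9.5,9.3,-0.112,50,2.3,-10.4,8.2,-0.112,50,2.3,-11.3,6.9,-0.112],
)

```text
time: 12.98
tool_pos: [555.8, -145.6, 223.2]
tool_rot: [0.684, 0.181, 0.683, -0.181]
contact_force: [1.4, 0.1, 0.2]
width: 50.0
```

Request:
carry_out(
  plan=[50,2.3,-12,5.6,-0.112,50,2.3,-12.5,4.3,-0.112,50,2.3,-12.9,2.8,-0.112,50,2.3,-13.2,1.4,-0.119,50,0,0,0,0,50,0,0,0,0,50,0,0,0,0],
)

```text
time: 13.57
tool_pos: [550.3, -196.7, 214.1]
tool_rot: [0.707, 0.025, 0.707, -0.025]
contact_force: [0.0, 0.3, 0.1]
width: 49.9
```

Run:
```python
from h import *
s=state();c=viewer.camera('wrist');cv2.imwrite('pics/w9.png',c['img']);print(s['tool_pos'],s['width'],s['contact_force'],np.round(s['joint_velocities'],3),s['time'])
w=world_map(c,s);np.savez('w9.npz',w=w,img=c['img'])
p,Rm=here();z=Rm[:,2];print(np.rad2deg(np.arctan2(z[1],z[0])))
m=(w[...,2]>152)&(w[...,2]<166)&(w[...,1]<-90)&(w[...,1]>-290)&(w[...,0]<600)&(w[...,0]>500)
q=w[m];print(len(q),cv2.minAreaRect(q[:,:2].astype(np.float32)))
im=c['img'].astype(int)
m=(im[...,2]>150)&(im[...,1]<130)&(im[...,0]<70)&(w[...,1]<-250)&(w[...,1]>-420)&(w[...,2]>80)
q=w[m];print(len(q));i=np.argsort(q[:,0]);print(np.round(q[i][::max(1,len(q)//12)]))
```

```text
[ 550.3087001  -196.70361547  214.14080305] 49.87303575832298 [0.0065586  0.33453554 0.12026395] [ 0.011 -0.011  0.011 -0.002  0.001 -0.013] 13.5667
-3.9870098648022494
1970 ((551.006591796875, -185.53775024414062), (100.57874298095703, 12.018442153930664), 86.17388916015625)
0
[]
```

View pics/w9.png

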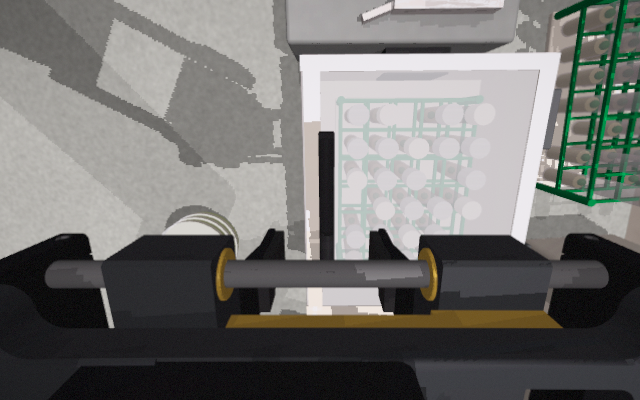

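```bash
cat > mk.py <<'E'
from h import *
def mark(w,im,lab):
    im=im.astype(int)
    m=(im[...,2]>140)&(im[...,1]<0.62*im[...,2])&(im[...,0]<0.45*im[...,2])&(w[...,1]<-300)&(w[...,1]>-390)&(w[...,2]>90)&(w[...,0]>560)&(w[...,0]<760)
    q=w[m]; a=np.deg2rad(-3.75); x=(q[:,0]-735.1)*np.cos(a)+(q[:,1]+209)*np.sin(a); z=q[:,2]-114
    g=(x<-40)
    s=g&(np.hypot(x,z)<165)
    ang=np.arctan2(z,-x)
    l=cv2.fitLine(np.stack([x[s],z[s]],1).astype(np.float32),cv2.DIST_HUBER,0,.01,.01).ravel()
    print(lab,len(q),'via hinge',np.median(ang[g]),ang[g].std(),'slope',np.arctan2(-l[1]*np.sign(l[0]),abs(l[0])),'max r',np.percentile(np.hypot(x,z),95),'line offset at hinge',l[3]-l[2]*l[1]/l[0])
if __name__=='__main__':
    for n in ['top0','side0']:
        d=np.load(n+'.npz');mark(d['w'],d['img'],n)
    for i in range(2):
        for n in ['top','side']:
            c=viewer.camera(n);mark(world_map(c),c['img'],n)
            cv2.imwrite(f'pics/{n}9.png',c['img'])
E
python3 mk.py
```

```text
top0 75 via hinge 0.7971125148609953 0.015666145797301117 slope 0.77683544 max r 197.442982609968 line offset at hinge 2.8828964
side0 240 via hinge 0.7931482431733247 0.061665167449472084 slope 0.772873 max r 191.9764825221726 line offset at hinge 3.151825
top 26 via hinge 0.8028762473043847 0.02398942542408409 slope 0.6831099 max r 196.62469284429284 line offset at hinge 10.572941
side 245 via hinge 0.7923259501786559 0.056847751371903794 slope 0.7655717 max r 192.35315741876738 line offset at hinge 4.0719986
top 25 via hinge 0.8059236105710359 0.02625569615400745 slope 0.658601 max r 195.19429016752392 line offset at hinge 14.536037
side 243 via hinge 0.7921874269266119 0.06012269935783721 slope 0.77366203 max r 192.252197964341 line offset at hinge 2.7306366
```

Request:
carry_out(
  plan=[50,30,0,0,0.004,50,30,0,0,0,50,19,0,0,0,50,0,0,0,0,50,0,0,0,0],
)

```text
time: 14.23
tool_pos: [549.2, -196.3, 134.8]
tool_rot: [0.706, 0.026, 0.707, -0.025]
contact_force: [0.1, -0.2, -0.0]
width: 50.2
```

Run:
```python
from h import *
s=state();print(s['tool_pos'],s['width'],s['contact_force'])
```

```text
[ 549.20898018 -196.28499149  134.76170545] 50.16058739321093 [ 0.08135828 -0.19549301 -0.04333761]
```

View pics/side9.png

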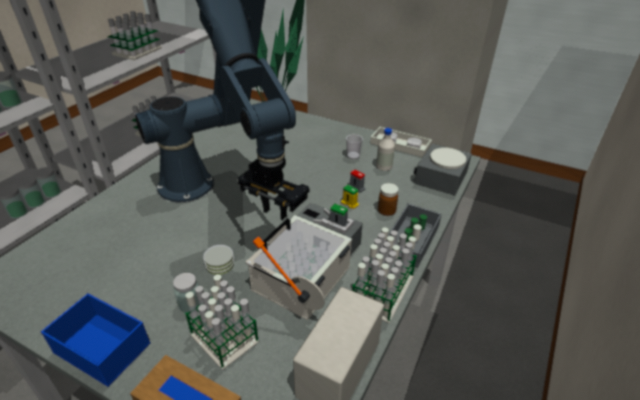

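Request:
carry_out(
  plan=[3,0,0,0,0,3,0,0,0,0,3,0,0,0,0,3,0,0,0,0,3,0,0,0,0,3,0,0,0,0,3,0,0,0,0,3,0,0,0,0,3,0,0,0,0],
  force=40,
)

```text
time: 14.98
tool_pos: [550.3, -197.0, 135.6]
tool_rot: [0.707, 0.025, 0.706, -0.026]
contact_force: [1.3, 0.7, 1.1]
width: 10.4
```

Run:
```python
from h import *
s=state();print(s['tool_pos'],s['width'],s['contact_force'])
# arc rows: relative
th=np.linspace(0,0.775,17);r=np.hypot(185,40);b=np.arctan2(40,185)
P=np.stack([-r*np.cos(b+th),r*np.sin(b+th)],1)
print(np.round(np.diff(P,axis=0),1).tolist(), P[-1]-P[0])
```

```text
[ 550.28812355 -197.02409206  135.61823718] 10.401231557661223 [1.32784931 0.70548413 1.09105366]
[[2.2, 8.9], [2.6, 8.8], [3.0, 8.7], [3.4, 8.5], [3.8, 8.3], [4.2, 8.1], [4.6, 7.9], [5.0, 7.7], [5.4, 7.4], [5.7, 7.2], [6.1, 6.9], [6.4, 6.6], [6.7, 6.3], [7.0, 5.9], [7.3, 5.6], [7.5, 5.2]] [ 80.82075171 118.0243153 ]
```

Request:
carry_out(
  plan=[3,0,0,0,0,3,-8.9,0,2.2,0,3,-8.8,0,2.6,0,3,0,0,0,0],
)

```text
time: 15.32
tool_pos: [555.1, -197.4, 154.2]
tool_rot: [0.707, 0.025, 0.706, -0.026]
contact_force: [3.6, -0.1, -6.0]
width: 10.8
```

Run:
```python
from h import *
s=state();print(s['tool_pos'],s['width'],s['contact_force'])
c=viewer.camera('wrist');cv2.imwrite('pics/w10.png',c['img'])
```

```text
[ 555.0607717  -197.37129559  154.17570252] 10.778827982049792 [ 3.56853206 -0.13175273 -5.970849  ]
```

View pics/w10.png

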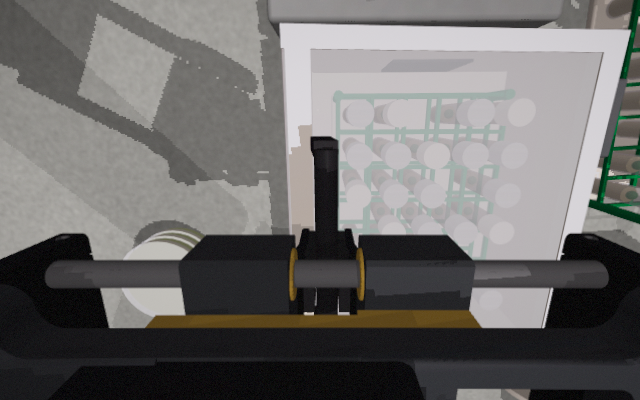

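Request:
carry_out(
  plan=[3,-8.7,0,3,0,3,-8.5,0,3.4,0,3,-8.3,0,3.8,0,3,-8.1,0,4.2,0,3,-7.9,0,4.6,0,3,-7.7,0,5,0,3,-7.4,0,5.4,0,3,0,0,0,0],
)

```text
time: 16.03
tool_pos: [583.3, -199.2, 211.1]
tool_rot: [0.706, 0.025, 0.707, -0.025]
contact_force: [-3.5, -1.4, -3.9]
width: 10.7
```

Request:
carry_out(
  plan=[3,-7.2,0,5.7,0,3,-6.9,0,6.1,0,3,-6.6,0,6.4,0,3,-6.3,0,6.7,0,3,-5.9,0,7,0,3,-5.6,0,7.3,0,3,-5.2,0,7.5,0,3,0,0,0,0,3,0,0,0,0],
)

```text
time: 16.78
tool_pos: [627.0, -202.0, 255.3]
tool_rot: [0.704, 0.026, 0.71, -0.025]
contact_force: [-11.5, -0.2, 2.7]
width: 10.5
```

Run:
```python
from h import *
from mk import mark
s=state();print(s['tool_pos'],s['width'],s['contact_force'])
for n in ['wrist','side','top']:
    s=state();c=viewer.camera(n);cv2.imwrite(f'pics/{n}11.png',c['img']);w=world_map(c,s);np.savez(f'{n}11.npz',w=w,img=c['img'])
    if n!='wrist': mark(w,c['img'],n)
t=state()['tool_pos'];a=np.deg2rad(-3.75)
x=(t[0]-735.1)*np.cos(a)+(t[1]+209)*np.sin(a);z=t[2]+19-114
print('lid angle by TCP',np.arctan2(z,-x)-np.arctan2(40,185),np.hypot(x,z))
```

```text
[ 626.97779421 -202.01709021  255.25231385] 10.469365070933259 [-11.51906738  -0.2325784    2.72339357]
side 253 via hinge 0.7942995111169235 0.024636348718663208 slope 0.7715293 max r 191.5595642121993 line offset at hinge 3.4443588
top 40 via hinge 0.8009722564899189 0.014743752772160843 slope 0.8599369 max r 195.97012496249064 line offset at hinge -14.250931
lid angle by TCP 0.7608178369180721 193.46522007035776
```

View pics/side11.png

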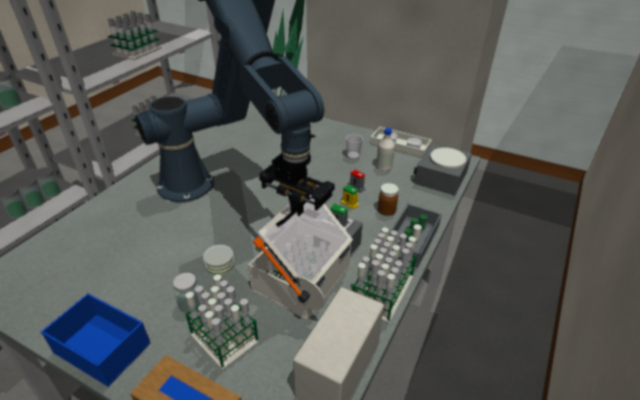

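View pics/wrist11.png

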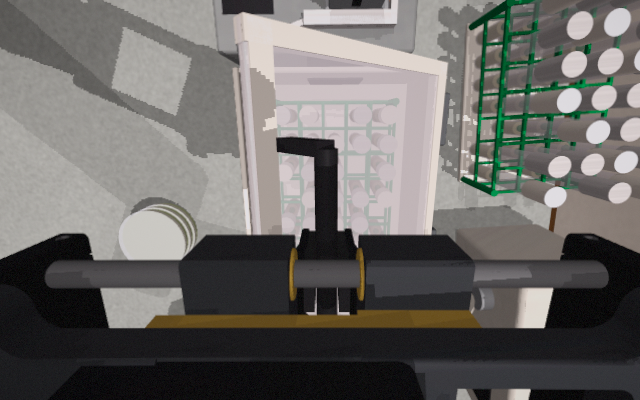

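```bash
cat > lid.py <<'E'
from h import *
def lidang(w,img,lab,extra=None):
    a=np.deg2rad(-3.75)
    X=(w[...,0]-735.1)*np.cos(a)+(w[...,1]+209)*np.sin(a); Y=-(w[...,0]-735.1)*np.sin(a)+(w[...,1]+209)*np.cos(a); Z=w[...,2]-114
    r=np.hypot(X,Z)
    ang=np.arctan2(Z,-X)
    m=(abs(Y)<125)&(r>40)&(r<230)&(ang>0.5)&(ang<1.15)&(Z>0)&(X<0)
    if extra is not None: m&=extra
    h,e=np.histogram(ang[m],bins=np.arange(0.5,1.15,0.02));print(lab,m.sum(),h.tolist())
    k=e[h.argmax()]+.01
    mm=m&(abs(ang-k)<0.05)
    x,z=X[mm],Z[mm]
    # line fit in XZ plane
    l=cv2.fitLine(np.stack([x,z],1).astype(np.float32),cv2.DIST_HUBER,0,.01,.01).ravel()
    print(' n',mm.sum(),'median',np.median(ang[mm]),'slope',np.arctan2(-l[1]*np.sign(l[0]),abs(l[0])),'offset at hinge',l[3]-l[2]*l[1]/l[0], 'r range',np.percentile(r[mm],[2,98]))
if __name__=='__main__':
    v,u=np.mgrid[0:400,0:640]
    d=np.load('wrist11.npz');lidang(d['w'],d['img'],'wrist',(v<232))
    d=np.load('side11.npz');lidang(d['w'],d['img'],'side')
    d=np.load('top11.npz');lidang(d['w'],d['img'],'top')
E
python3 lid.py
```

```text
wrist 34248 [0, 0, 0, 0, 0, 0, 0, 0, 0, 0, 0, 125, 795, 15757, 9730, 3101, 1498, 563, 189, 101, 95, 106, 418, 778, 992, 0, 0, 0, 0, 0, 0, 0]
 n 29508 median 0.7783546125566316 slope 0.7537344 offset at hinge 5.0671616 r range [ 61.85786805 206.23809533]
side 3952 [1, 0, 0, 1, 3, 2, 2, 1, 0, 4, 3, 45, 332, 1236, 1014, 485, 241, 145, 93, 41, 18, 21, 23, 50, 73, 38, 17, 15, 14, 15, 11, 7]
 n 3112 median 0.7791083828813683 slope 0.75999886 offset at hinge 3.1897812 r range [ 48.35239231 202.46567018]
top 691 [0, 0, 0, 0, 0, 0, 0, 0, 0, 0, 0, 4, 18, 99, 262, 111, 78, 48, 28, 20, 9, 7, 4, 3, 0, 0, 0, 0, 0, 0, 0, 0]
 n 568 median 0.7921904130200019 slope 0.7558092 offset at hinge 6.534767 r range [ 55.38808632 205.75256153]
```

Request:
carry_out(
  plan=[3,-0.5,0,1,0,3,-0.5,0,1,0,3,0,0,0,0,3,0,0,0,0,3,0,0,0,0,3,0,0,0,0,3,0,0,0,0,3,0,0,0,0],
)

```text
time: 17.6
tool_pos: [628.1, -202.1, 256.1]
tool_rot: [0.703, 0.026, 0.71, -0.025]
contact_force: [-11.2, 0.1, 4.6]
width: 10.8
```

Run:
```python
from h import *
from mk import mark
from lid import lidang
v,u=np.mgrid[0:400,0:640]
s=state();print(s['time'],s['tool_pos'],s['width'],s['contact_force'],np.round(s['joint_velocities'],3))
for n in ['wrist','side','top']:
    s=state();c=viewer.camera(n);cv2.imwrite(f'pics/{n}12.png',c['img']);w=world_map(c,s)
    if n!='wrist': mark(w,c['img'],n)
    lidang(w,c['img'],n,(v<232) if n=='wrist' else None)
    im=c['img'].astype(int)
    g=(im[...,1]>im[...,2]*1.6)&(im[...,1]>im[...,0]*1.6)&(w[...,2]>140)&(w[...,2]<175)&(abs(w[...,0]-667)<50)&(abs(w[...,1]+19)<40)
    q=w[g]
    if len(q)>5: print(n,'pack cap',len(q),np.median(q[:,2]),cv2.minAreaRect(q[:,:2].astype(np.float32)))
s=state();print(s['tool_pos'],s['contact_force'])
```

```text
17.6 [ 628.14353232 -202.10368009  256.05825605] 10.760106179265138 [-11.16643315   0.07937779   4.63262769] [-0.001 -0.001  0.     0.001 -0.    -0.001]
wrist 34094 [0, 0, 0, 0, 0, 0, 0, 0, 0, 0, 0, 37, 553, 5085, 18568, 4292, 1891, 888, 240, 122, 91, 89, 252, 705, 971, 310, 0, 0, 0, 0, 0, 0]
 n 30389 median 0.7862732319425129 slope 0.7616111 offset at hinge 5.0358276 r range [ 54.18772217 206.23276312]
side 252 via hinge 0.7940378396489152 0.02683969378523384 slope 0.78169966 max r 191.7608539734051 line offset at hinge 1.9508362
side 3955 [3, 2, 1, 1, 1, 0, 1, 1, 0, 1, 3, 19, 119, 833, 1269, 666, 370, 174, 103, 69, 22, 20, 19, 42, 73, 48, 28, 11, 13, 16, 10, 11]
 n 3257 median 0.7898904888291385 slope 0.7646243 offset at hinge 4.167282 r range [ 47.62695859 202.14035561]
side pack cap 111 156.76135148279513 ((667.6881713867188, -19.301151275634766), (32.43367004394531, 48.3493537902832), 88.3652572631836)
top 42 via hinge 0.7970058185757745 0.011563926744731173 slope 0.7597957 max r 197.06010303937077 line offset at hinge 6.3040085
top 686 [0, 0, 0, 0, 0, 0, 0, 0, 0, 0, 0, 1, 12, 34, 211, 181, 89, 62, 29, 32, 17, 8, 9, 0, 1, 0, 0, 0, 0, 0, 0, 0]
 n 527 median 0.8007181320489362 slope 0.7671068 offset at hinge 6.356682 r range [ 58.23070877 205.76075781]
top pack cap 82 158.07613824618284 ((665.333984375, -20.184913635253906), (24.3204288482666, 47.40277099609375), 82.42927551269531)
[ 628.15352994 -202.13868568  256.11072859] [-11.32847669   0.57209845   4.40341032]
```

View pics/top12.png

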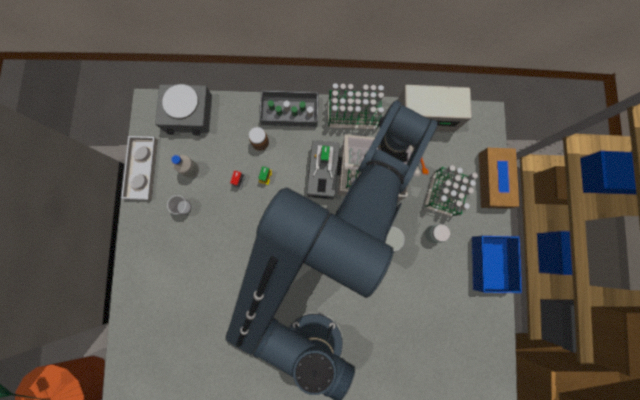

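```bash
python3 -c "
from cell import env,state
print(env.hand_in());s=state();print(s['time'],s['tool_pos'],s['contact_force'],s['width'])"
```

```text
the job is handed in; nothing more can be done
None
the job is handed in; nothing more can be done
```

I slid the grey pack with the green cap along the shoe, past the detent to the end stop, and let go of it. I then lifted the lid by its bar to the marker's angle. The job was handed in at about 17.8 s with the gripper still holding the lid; no verdict is reported.

**Pack:**
- Sliding resistance peaked at about 13 N, then dropped to near zero as the pack jumped past the detent. The end stop was then felt at about 5 N.
- Measured from above, the pack sits within about 2 mm of home along the shoe, level, at deck height. I could not see the ball in the notch directly.
- The side and top cameras disagree by about 2 mm on the pack's position, which is within their calibration.

**Lid:**
- Its slope measured 0.76 to 0.77 rad in all three cameras.
- The marker measured about 0.77 to 0.78 rad from the side camera. The top camera's marker fits were noisier, because it saw few points of the marker, and ranged from 0.66 to 0.86 rad. The limit is 0.085 rad.
- The arm was still. The tool still felt about 11 N from the lid, pushing back towards the robot.
- The gripper read 10.4 to 10.8 mm on the 12 mm bar. I did not explain the difference, but the grip held through the whole lift.

In the last top picture the flat pack, the yellow look-alike and the jars, bottle, beaker and tube rack appear undisturbed. The marker's measured angle also did not change.

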